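# Reset the notched stop of a gluing jig and load a plinth

### The arm

A 6-joint arm with a two-finger parallel gripper is mounted at the origin on the work surface. World frame = base frame: x ahead of the robot, y to its left, z up, the work surface at z = 0. Lengths are in m, angles in degrees, forces in N, time in s.
With the tool pointing down it reaches from about 0.375 to 0.9 m from the base axis. Payload 3.1 kg.
Tool frame: the origin (TCP) lies between the finger pads; the fingertips stand 22 mm ahead of it and the grasp point (between the pads) lies 3 mm ahead of it (bot.tip_extent is the distance from the TCP to the fingertips, in m); y points along the fingers, z is the direction in which the jaws open and shut, and the axes are right-handed (so a half turn about y gives the same grasp; the last joint's range is limited). The gripper opens to 87 mm and grips with 3 to 60 N. Pads are 19 mm wide; open, the fingers measure 117 mm over their backs; the gripper's body (75 mm by 190 mm) begins 51 mm behind the grasp point.
Start: joints at [64.544, 30.224, 82.088, -0, 67.689, -10.227], TCP at [0.164, 0.603, 0.245] pointing down, gripper open.
Joint ranges: [-176.69, 176.69], [-43.24, 126.21], [12.49, 139.97], [-82, 262], [0, 151.66], [-163.58, 163.58]. Speed limits (degrees/s): [159.86, 159.86, 180, 180, 180, 180].

### API

Orientations are given as a 3x3 rotation matrix whose columns are the frame's x, y, z axes.
In Python, from rig import bot, eyes, models gives the robot as it stands. The module is installed in compiled form; this text tells all that it offers.
- The arm moves only by the tool arm_command, never from a script. Its arguments are lists of equal length, an entry for each row: "translation": the shift along the tool's x, y, z each as a share of 0.08 m, from -1 to 1, a list of three; "rotation": the turn, a rotation vector about the tool's x, y, z each as a share of 60 degrees, from -1 to 1, a list of three; "grip": the closure, from -1 (fully open) to 1 (shut), so that 0 is half open. In form: {"translation": [[x, y, z], ...], "rotation": [[rx, ry, rz], ...], "grip": [grip, ...]}. A call has 1 to 5 rows; each row is the pose to reach, as a shift and turn from the pose commanded when the call began, along the tool's axes at that moment; what a row does not reach only later rows make up. A row lasts 1/10 s, in which the tool goes at most 50 mm and 8.59 degrees, less where a joint would pass 70% of its speed; a pose out of reach is approached as far as the arm can. A call with a number of a shift or a turn outside -1 to 1 is refused whole. A call with a gripper value outside its range is refused whole. The fingers move at their own pace and stop on an object; the grip force is fixed at half the most. Time passes only in rows, so rows that repeat a pose let the fingers close. It gives the time, the measured TCP pose, the force and the opening at its end, in the units of the state.
- bot.read_state(): the state, without advancing time (a new reading comes with each control period).
- eyes.capture(name): name is "scene" or "top"; returns a dict with "image" (420x560x3 uint8, blue, green, red), "mtx" (3x3 intrinsics, pixels), "rvec" (rotation vector, rad) and "tvec" (3), from world to camera coordinates, as OpenCV has them. Camera axes: x right, y down, z forward; pixel columns grow to the right and rows downward; lengths in m; the calibration is good to about 2 mm. A picture is of the moment at which its call begins. There is no depth.
- bot.hand_in(): hands the job in, once; it reports no verdict.
Trained networks look in the newest picture that a camera, given by its name, has taken for a name from the list of things; names that differ only in an ending like _2 or _b are one class to them, and where a whole thing is asked for, a point or a joint stands for the part that bears it (a point fixed in the world has none). Each returns a list of dicts, best first, with "conf" (0 to 1); they miss things now and then, are a little off and sometimes report something else, mostly with a low value. They report only what shows in the picture. A call takes as long as a camera call. They do not tell look-alikes from the thing itself.
- models.recognise(camera, thing): "extent" ([left, top, right, bottom] as shares, 0 to 1, of the picture: columns of its width, rows of its height, round what is visible of it).
- models.spot_point(camera, thing): "point" ([column, row] as shares, 0 to 1, of the picture: columns of its width, rows of its height: a listed point, or the origin of a listed thing).
The state is a dict: "time_s": time; "joint_positions": joint angles; "qvel": joint speeds; "tau": joint torques, N m; "position": TCP position; "tcp_rot": TCP orientation; "force": force on the tool from outside, world axes, zero at the start; "moment": the same for the moment, N m; "opening": opening from 0.0 (shut) to 1.0 (fully open).
Only numpy, scipy, OpenCV 4.12 (cv2) and the standard library are available. Lean on these libraries where they do the work, as an engineer would, in place of code of your own. Each camera call takes 0.05 s, during which the arm holds its last target. There are 200 camera calls.

### The job

Set up the gluing jig: lift the stop's knob out of its notch, slide the stop along the rail to the notch that the brass pointer tab points at, and let the knob drop fully home there. Then lay the loose walnut plinth flat on the jig's wooden base, lengthwise along the rail, with a short end flush against the stop's arm, on the side away from the toggle clamp. Leave the knick-knacks where they stand.

Things in the scene. Friction and masses are not known exactly. Their poses are not given: they have to be found in the camera images.
- jig: Fixed gluing jig, origin on the shelf (z = 0). Its plywood base is 15 mm thick, from x -75 to +110 and y -160 to +100 mm of the origin. A notched rail runs along its y at x = +52 mm (see rail_mid); the stop rides on it. A toggle clamp stands at its +y end.
- rail_mid (a point): Middle of the aluminium rail's top, 33 mm above the shelf. The rail is 24 mm wide (x), 200 mm long (y), with five notches across its top, at y = -48, -24, 0, +24 and +48 mm from here, each 11 mm wide and 10 mm deep. Axes parallel to the jig's.
- clamp (a point): Middle of the fixed bronze toggle clamp that holds the wooden base down, about 60 mm wide (x), 120 mm long (y, from 55 mm to -y to 65 mm to +y of here) and 80 mm high. Not to be operated.
- stop (a joint): Position of the sliding stop along the rail (m, along the jig's +y): 0 = in the middle notch, where it starts; travel -0.058 to 0.058; notches at -0.048, -0.024, 0, 0.024, 0.048. It slides with about 1 N of friction while the knob is lifted and is locked, with 1.5 mm of play either way, while the knob's pin is in a notch.
- plunger (a joint): Lift of the knob (m): 0 = pin fully home in a notch, greatest lift 0.014. The pin reaches 9.5 mm into the notch, so it clears the rail from a lift of 0.0095 upward. A spring and its weight pull the knob down with about 4 to 6 N. The 8 mm pin has a round tip and finds a notch from about 2 mm off.
- knob_mid (a point): Centre of the stop's knob: upright black cylinder 22 mm in diameter, 28 mm high, on a thin stem above the steel carriage (40 by 40 mm, top 52 mm above the shelf). At rest the knob spans 65 to 93 mm above the shelf, this point being at 79 mm; it moves with the knob. Axes parallel to the jig's.
- stop_face (a point): On the stop arm's flat face that looks along the jig's -y, away from the clamp. The arm, a steel bar, reaches from the carriage over the wooden base. This point is 72 mm in the jig's -x and 20 mm in its -y from the knob's axis, 30 mm above the shelf. The face spans 31 mm to -x and 54 mm to +x of here, 19 to 47 mm above the shelf. Moves with the stop; axes as the jig's.
- marker: Fixed brass pointer tab, 29 (x) by 10 mm, 18 mm high, on the wooden base. Its origin lies on its underside 5 mm behind its point, 30 mm to the jig's +x of the rail's centre line, which it points at, with the same y in the jig's frame as the notch it marks: any of the five except the middle one. The other three have flat round brass screw heads (8 mm) instead.
- plinth_mid (a point): Centre of the loose walnut plinth, a block 44 (its x) by 70 (its y) by 30 mm high, 55 to 115 g, at first lying on the shelf on the robot's right (-y). This point is 15 mm above its underside.
- rabbit: Bystander: pink resin rabbit 52 mm wide, 103 mm high; origin under its centre.
- carousel: Bystander: glazed ceramic carousel 112 mm wide, 157 mm high; origin under its centre.
- mailbox: Bystander: tin mailbox figure on a post, 60 by 40 mm, 115 mm high; origin under its centre.
- globe: Bystander: glass globe shell 84 mm wide, 76 mm high; origin under its centre.
Mind the look-alikes: they are no part of the job. Of the things that look like the part that bears plinth_mid, take the one that is farthest to the robot's left at the start.

How it is judged (in metres and radians):
On the way, in this order (a step that is already met when the one before it is completed fails the run):
1. The knob is lifted out of the middle notch (value of joint plunger above 0.008 m), for 0.1 s.
2. The stop is at the marked notch with its knob fully home (y of marker in the frame of knob_mid between -0.004 and 0.004 m and value of joint plunger below 0.002 m), for 0.2 s.
3. The plinth lies on the jig against the stop (y of plinth_mid in the frame of stop_face between -0.039 and -0.0325 m and x of plinth_mid in the frame of stop_face between -0.025 and 0.045 m and z of plinth_mid in the frame of jig between 0.027 and 0.033 m and angle between the y axis of plinth_mid and the y axis of jig, either way round below 0.07 rad and angle between plinth_mid's own z axis and vertical below 0.06 rad), for 0.2 s.
At the end, for the whole second after the job is handed in: Knob down (within 2 mm) in the marked notch (within 4 mm along the rail); plinth lying flat on the wooden base, lengthwise along the rail within 4 degrees, a short end within 4 mm of the stop arm on the side away from the clamp, its middle in front of the arm (all of step 2 and all of step 3); the robot touches nothing.
It fails at once if the rabbit is shifted by more than 15 mm or tipped (distance of rabbit from where it was at the start of the episode above 0.015 m or angle between rabbit's own z axis and vertical above 0.3 rad).
It fails at once if the carousel is shifted by more than 15 mm or tipped (distance of carousel from where it was at the start of the episode above 0.015 m or angle between carousel's own z axis and vertical above 0.3 rad).
It fails at once if the mailbox is shifted by more than 15 mm or tipped (distance of mailbox from where it was at the start of the episode above 0.015 m or angle between mailbox's own z axis and vertical above 0.3 rad).
It fails at once if the globe is shifted by more than 15 mm or tipped (distance of globe from where it was at the start of the episode above 0.015 m or angle between globe's own z axis and vertical above 0.3 rad).
It also fails if it takes over 50 s, if anything falls off the work surface, if the arm or the gripper's body presses on something with over 40 N, if the wrist force passes 120 N, or if a joint passes its speed limit or range.

## Working session

There is one attempt and no reset: what is moved stays moved. The work goes in short steps, Python scripts to look and compute and a tool call to move; the robot and the scene stay as the last step left them, time stands still between calls to the robot, and variables do not carry over. Pictures are saved under pics/ and viewed, about 8 in all and at most 12, crops included, and the job is handed in when it is done.

Besides the shell and the picture viewer there is one more tool, called after "Emit:" as a command line: name --argument value ..., lists and objects as JSON in quotes. arm_command: Moves the arm, as the interface text tells. Shift numbers are shares of 0.08 m and turn numbers shares of 60 degrees, none past 1 either way. Its arguments: {"type":"object","properties":{"translation":{"type":"array"},"rotation":{"type":"array"},"grip":{"type":"array"}},"required":["translation","rotation","grip"]}

```bash
mkdir -p pics
cat > h.py <<'E'
import numpy as np, cv2
from rig import bot, eyes, models
def cam(n):
    c=eyes.capture(n); c['R']=cv2.Rodrigues(np.array(c['rvec'],float))[0]; c['t']=np.array(c['tvec'],float).ravel(); c['K']=np.array(c['mtx']); return c
def ray(c,uv):
    d=np.linalg.inv(c['K'])@[uv[0],uv[1],1]; return -c['R'].T@c['t'], c['R'].T@d
def atz(c,uv,z):
    o,d=ray(c,uv); return o+d*(z-o[2])/d[2]
def tri(a,ua,b,ub):
    o1,d1=ray(a,ua);o2,d2=ray(b,ub)
    s=np.linalg.lstsq(np.c_[d1,-d2],o2-o1,rcond=None)[0]
    p,q=o1+s[0]*d1,o2+s[1]*d2
    return (p+q)/2,np.linalg.norm(p-q)
def proj(c,P): return cv2.projectPoints(np.array(P,float).reshape(-1,1,3),c['rvec'],c['tvec'],c['K'],None)[0].reshape(-1,2)
W=np.array([560,420])
E
python3 - <<'E'
from h import *
a=cam('scene');b=cam('top')
for n,c in(('scene',a),('top',b)): cv2.imwrite(f'pics/{n}0.png',c['image'])
H=dict(jig=0,rail_mid=.033,clamp=.04,knob_mid=.079,stop_face=.03,marker=.015,plinth_mid=.015,rabbit=0,carousel=0,mailbox=0,globe=0)
for k,z in H.items():
    for n,c in(('scene',a),('top',b)):
        for r in models.spot_point(n,k)[:4]:
            uv=np.array(r['point'])*W; print(k,n,round(r['conf'],2),uv.round(1),atz(c,uv,z).round(4))
print(bot.read_state())
print('camera pos',ray(a,(0,0))[0],ray(b,(0,0))[0])
E
```

```text
jig scene 0.86 [296.1 208.8] [0.5164 0.0657 0.    ]
jig top 0.88 [246.3 232.6] [0.5174 0.0585 0.    ]
rail_mid scene 0.81 [306.7 212.8] [0.574  0.0644 0.033 ]
rail_mid top 0.69 [239.  213.4] [0.5678 0.0776 0.033 ]
rail_mid top 0.26 [255.9 235.9] [0.5024 0.0276 0.033 ]
clamp scene 0.73 [310.7 175.8] [0.4464 0.1794 0.04  ]
clamp top 0.85 [204.8 248.6] [0.4647 0.1703 0.04  ]
knob_mid scene 0.59 [306.7 200.2] [0.5621 0.07   0.079 ]
knob_mid top 0.59 [240.4 211.3] [0.5639 0.0685 0.079 ]
knob_mid top 0.15 [370.7 245.7] [ 0.469  -0.2894  0.079 ]
stop_face scene 0.93 [283.1 199.8] [0.4798 0.0363 0.03  ]
stop_face scene 0.53 [389.1 177.5] [0.6027 0.4127 0.03  ]
stop_face scene 0.38 [352.3 156.8] [0.4433 0.38   0.03  ]
stop_face top 0.82 [257.3 238.5] [0.4953 0.0237 0.03  ]
marker scene 0.39 [202.8 304.2] [ 0.6706 -0.3708  0.015 ]
marker scene 0.38 [325.1 207. ] [0.5758 0.1426 0.015 ]
marker top 0.62 [224.  213.7] [0.5707 0.1236 0.015 ]
plinth_mid scene 0.96 [160.9 265.5] [ 0.4848 -0.4127  0.015 ]
plinth_mid scene 0.77 [149.3 228. ] [ 0.3288 -0.3831  0.015 ]
plinth_mid scene 0.74 [100.7 281.6]
[... 1046 characters left out ...]
rray([ 0.07133952,  0.08443597, -0.0114994 , -0.00868285, -0.05968912,
       -0.02174104]), 'tau': array([ 2.16486944e-03, -4.40022004e+01, -1.76990944e+01,  6.34981203e-02,
        5.04163059e-02, -2.98274097e-05]), 'position': array([0.16415529, 0.60306126, 0.24455659]), 'tcp_rot': array([[ 9.64873583e-01,  3.19585701e-05,  2.62714613e-01],
       [-2.62714614e-01,  5.03976822e-05,  9.64873582e-01],
       [ 1.75957724e-05, -9.99999998e-01,  5.70233756e-05]]), 'force': array([ 0.86465596, -0.28897667,  0.00465369]), 'moment': array([-0.0153374 ,  0.00485707,  0.02129281]), 'opening': 0.9979444809309185}
camera pos [ 1.25434833 -0.53415143  1.02811013] [ 0.31190353 -0.06130339  1.22732954]
```

View pics/scene0.png

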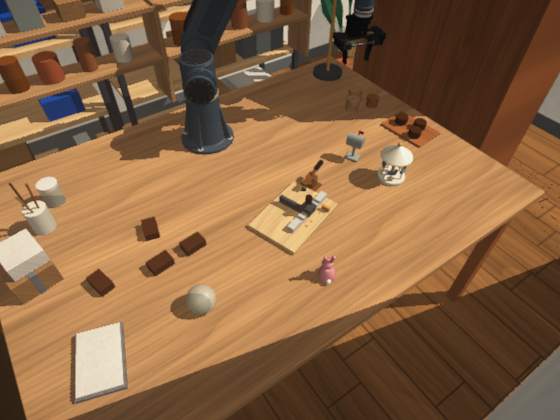

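View pics/top0.png

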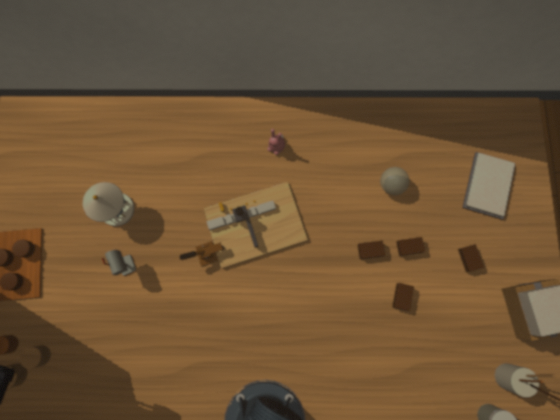

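The scene picture shows the jig near (300,212) with the rabbit at (327,270), and four walnut blocks near (150,228), (160,263), (192,244) and (100,282). In the top picture the leftmost (+y) block is at (371,250). I'll take closer crops next.

Run:
```python
from h import *
a=cam('scene');b=cam('top')
def crop(c,x,y,w,h,s): return cv2.convertScaleAbs(cv2.resize(c['image'][y:y+h,x:x+w],None,fx=s,fy=s,interpolation=cv2.INTER_CUBIC),alpha=1.5)
t=crop(b,190,175,130,100,6); cv2.imwrite('pics/jt.png',t)
cv2.imwrite('pics/js.png',crop(a,240,150,110,100,6))
# blocks: dark segmentation in top
hsv=cv2.cvtColor(b['image'],cv2.COLOR_BGR2HSV)
g=hsv[...,2]
sub=np.zeros_like(g); sub[225:315,350:490]=(g[225:315,350:490]<0.62*np.median(g[225:315,350:490]))*255
print(np.median(g[225:315,350:490]))
for q in cv2.findContours(sub,0,2)[0]:
    if cv2.contourArea(q)<80: continue
    r=cv2.minAreaRect(q); bx=cv2.boxPoints(r)
    P=np.array([atz(b,u,.03)[:2] for u in bx]); ctr=atz(b,r[0],.028)
    e=[P[1]-P[0],P[2]-P[1]]
    print(np.round(r[0],1),ctr.round(4),[ (round(np.linalg.norm(v),4),round(np.degrees(np.arctan2(v[1],v[0])),1)) for v in e])
```

```text
129.0
[405.5 298. ] [ 0.3303 -0.3903  0.028 ] [(np.float64(0.0708), np.float64(-14.3)), (np.float64(0.0621), np.float64(-101.1))]
[471.9 260. ] [ 0.4361 -0.5838  0.028 ] [(np.float64(0.0564), np.float64(-71.8)), (np.float64(0.0802), np.float64(-166.6))]
[373.5 251.3] [ 0.4599 -0.3069  0.028 ] [(np.float64(0.0843), np.float64(-82.2)), (np.float64(0.0539), np.float64(-175.2))]
[411.9 248. ] [ 0.4697 -0.4163  0.028 ] [(np.float64(0.0822), np.float64(-81.7)), (np.float64(0.053), np.float64(-175.7))]
```

View pics/jt.png

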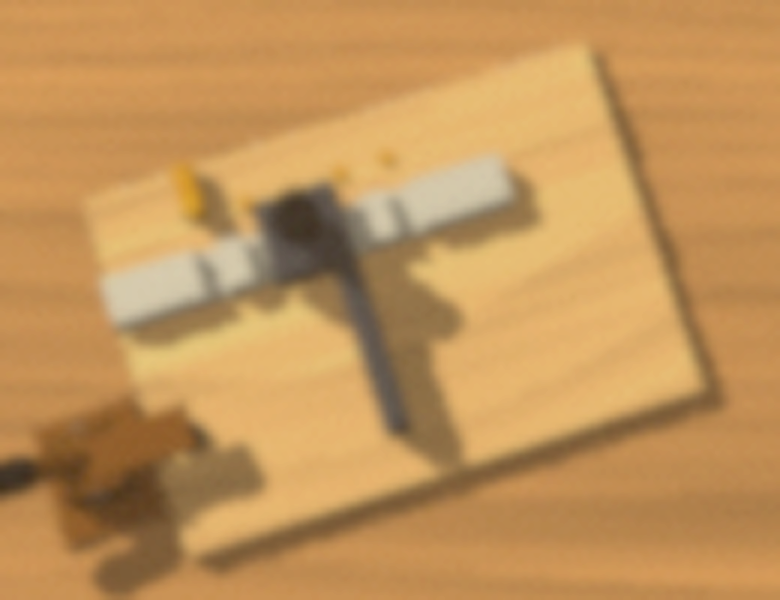

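View pics/js.png

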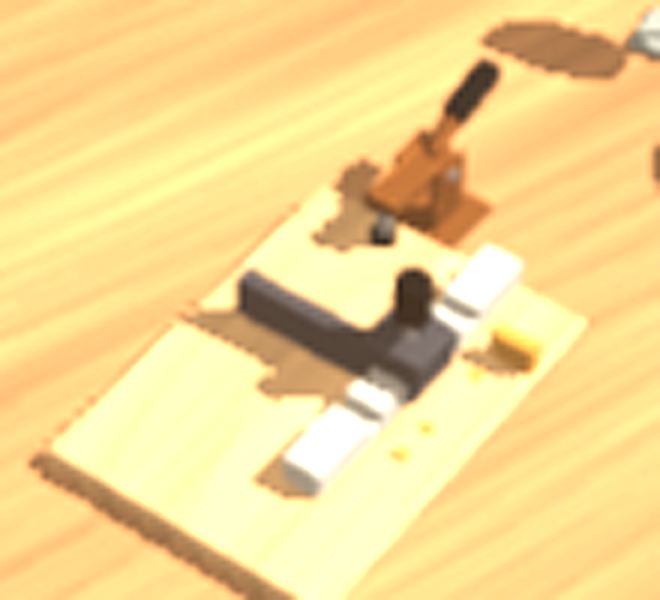

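The top crop shows the brass pointer at (190,195), one end of the rail, with screws at (247,205), (340,172) and (387,158). So the marked notch is +48 mm. The scene crop agrees: pointer at (518,345), knob top at (413,278). Next I'll fit the jig pose.

Run:
```python
from h import *
from scipy.optimize import least_squares
a=cam('scene');b=cam('top')
T=[((83,200),(110,100,15),0),((588,44),(110,-160,15),0),((708,392),(-75,-160,15),0),((190,555),(-75,100,15),0),
((103,282),(64,100,33),1),((118,325),(40,100,33),1),((503,155),(64,-100,33),1),((515,195),(40,-100,33),1),((298,210),(52,0,93),1)]
S=[((588,318),(110,100,15),0),((50,452),(-75,-160,15),0),((325,185),(-75,100,15),0),((490,243),(40,100,33),1),((523,262),(64,100,33),1),((413,277),(52,0,93),1)]
def res(p,full=False):
    R=[]
    c,s=np.cos(p[2]),np.sin(p[2])
    for cm,L,off in((b,T,(190,175)),(a,S,(240,150))):
        P=[];U=[]
        for uv,q,r in L:
            x,y,z=np.array(q)/1000; y+=p[3]*r
            P.append([p[0]+c*x-s*y,p[1]+s*x+c*y,z]); U.append((np.array(uv)+.5)/6-.5+off)
        R.append(proj(cm,P)-U)
    return np.concatenate(R) if full else np.concatenate(R).ravel()
f=least_squares(res,[.517,.06,-.3,0],loss='soft_l1')
print(f.x,np.degrees(f.x[2])); print(res(f.x,True).round(2).tolist())
p=f.x;c,s=np.cos(p[2]),np.sin(p[2])
w=lambda x,y:(round(p[0]+c*x-s*y,4),round(p[1]+s*x+c*y,4))
print('knob',w(.052,p[3]),'tgt',w(.052,p[3]+.048),'face tgt',w(-.02,p[3]+.028))
print('clamp by spot top')
# block, both views
for k in ('top','scene'):
    for r in models.recognise(k,'plinth_mid')[:4]: print(k,r['conf'],(np.array(r['extent']).reshape(2,2)*W).round(1).tolist())
```

```text
[ 0.51520868  0.05634898  0.31806607 -0.00087715] 18.22384349175501
[[-0.38, -0.2], [-0.35, -0.58], [-0.49, -0.0], [-0.71, 0.88], [-0.32, -0.51], [-0.54, 0.16], [-0.62, -0.29], [-0.11, 0.71], [-0.58, 0.29], [-0.3, 1.46], [-1.53, 0.15], [-0.69, 0.74], [-0.93, 1.48], [-0.52, 1.35], [-0.46, 1.7]]
knob (np.float64(0.5649), np.float64(0.0718)) tgt (np.float64(0.5499), np.float64(0.1174)) face tgt (np.float64(0.4877), np.float64(0.0759))
clamp by spot top
top 0.97 [[356.8, 239.2], [385.1, 258.5]]
top 0.81 [[391.2, 284.9], [413.4, 310.7]]
top 0.59 [[458.4, 243.4], [485.4, 271.4]]
scene 0.92 [[177.4, 229.4], [207.5, 253.3]]
scene 0.82 [[144.9, 250.7], [173.3, 278.1]]
scene 0.77 [[86.6, 264.7], [116.3, 296.2]]
```

Emit:
arm_command --translation '[[0.5,0,-0.38],[0.94,0,-0.73],[0.94,0,-0.73]]' --rotation '[[0,0,0],[0,0,0],[0,0,0]]' --grip '[-1,-1,-1]'

```text
time_s: 1.8
position: [0.2235, 0.5231, 0.2443]
tcp_rot: [[0.964, -0.0, 0.267], [-0.267, -0.004, 0.964], [0.001, -1.0, -0.004]]
force: [0.1, 0.6, 0.5]
opening: 1.0
```

Emit:
arm_command --translation '[[0.5,0,-0.38],[0.94,0,-0.73],[0.94,0,-0.73]]' --rotation '[[0,0,0],[0,0,0],[0,0,0]]' --grip '[-1,-1,-1]'

```text
time_s: 2.1
position: [0.2809, 0.4479, 0.2446]
tcp_rot: [[0.964, 0.0, 0.267], [-0.267, -0.002, 0.964], [0.001, -1.0, -0.002]]
force: [-0.6, 0.6, -0.2]
opening: 1.001
```

Emit:
arm_command --translation '[[0.5,0,-0.38],[0.94,0,-0.73],[0.94,0,-0.73]]' --rotation '[[0,0,0],[0,0,0],[0,0,0]]' --grip '[-1,-1,-1]'

```text
time_s: 2.4
position: [0.3385, 0.3726, 0.2448]
tcp_rot: [[0.964, 0.001, 0.268], [-0.268, -0.001, 0.964], [0.001, -1.0, -0.0]]
force: [-0.6, 0.7, 0.5]
opening: 1.0
```

Emit:
arm_command --translation '[[0.5,0,-0.38],[0.94,0,-0.73],[0.94,0,-0.73]]' --rotation '[[0,0,0],[0,0,0],[0,0,0]]' --grip '[-1,-1,-1]'

```text
time_s: 2.7
position: [0.3962, 0.297, 0.2449]
tcp_rot: [[0.964, 0.003, 0.267], [-0.267, 0.0, 0.964], [0.003, -1.0, 0.001]]
force: [0.4, 0.5, -0.4]
opening: 0.999
```

Emit:
arm_command --translation '[[0.5,0,-0.38],[0.94,0,-0.73],[0.94,0,-0.73]]' --rotation '[[0,0,0],[0,0,0],[0,0,0]]' --grip '[-1,-1,-1]'

```text
time_s: 3.0
position: [0.4539, 0.221, 0.2449]
tcp_rot: [[0.964, 0.004, 0.267], [-0.267, 0.0, 0.964], [0.004, -1.0, 0.001]]
force: [-0.1, 0.1, -0.0]
opening: 1.001
```

Emit:
arm_command --translation '[[0.5,0,-0.38],[0.94,0,-0.73],[0.94,0,-0.73]]' --rotation '[[0,0,0],[0,0,0],[0,0,0]]' --grip '[-1,-1,-1]'

```text
time_s: 3.3
position: [0.5113, 0.1449, 0.2449]
tcp_rot: [[0.964, 0.004, 0.266], [-0.266, -0.0, 0.964], [0.004, -1.0, 0.001]]
force: [1.3, 0.1, 0.6]
opening: 0.999
```

Emit:
arm_command --translation '[[0.5,0,-0.38],[0.94,0,-0.73],[0.94,0.3,-0.73],[0.94,0.8,-0.73],[0.94,0.8,-0.73]]' --rotation '[[0,-0.14,0],[0,-0.28,0],[0,-0.42,0],[0,-0.556,0],[0,-0.556,0]]' --grip '[-1,-1,-1,-1,-1]'

```text
time_s: 3.8
position: [0.5604, 0.0727, 0.1761]
tcp_rot: [[0.95, -0.012, -0.311], [0.311, 0.002, 0.95], [-0.011, -1.0, 0.006]]
force: [-1.1, 0.1, -0.7]
opening: 0.999
```

Run:
```python
from h import *
s=bot.read_state(); print(s['position'],s['tcp_rot'].round(4).tolist(),s['time_s'],s['joint_positions'].round(1))
a=cam('scene');b=cam('top')
def crop(c,x,y,w,h,s): return cv2.convertScaleAbs(cv2.resize(c['image'][y:y+h,x:x+w],None,fx=s,fy=s,interpolation=cv2.INTER_CUBIC),alpha=1.3)
cv2.imwrite('pics/k1.png',np.hstack([crop(a,240,130,100,120,4),crop(b,190,160,100,120,4)]))
```

```text
[0.56037717 0.07267346 0.17609007] [[0.9502, -0.012, -0.3113], [0.3114, 0.0019, 0.9503], [-0.0108, -0.9999, 0.0056]] 3.8 [-4.000e+00  3.100e+01  9.410e+01  1.000e-01  5.560e+01 -1.122e+02]
```

View pics/k1.png

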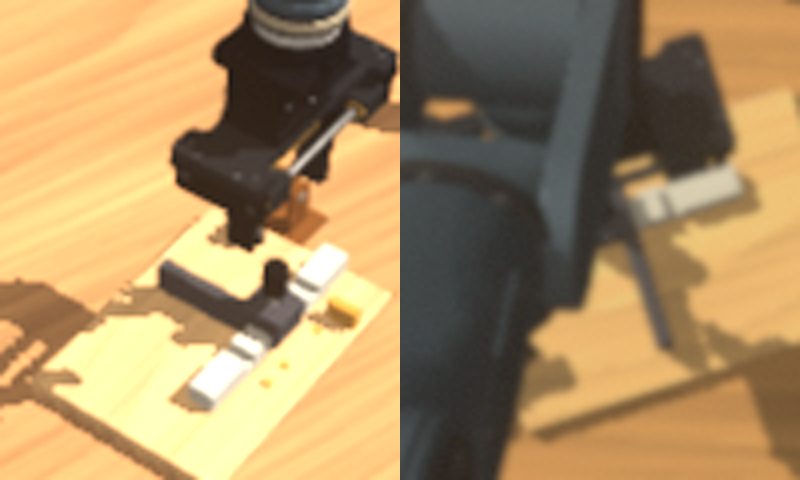

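The scene half (left) shows the hand above the knob, which is at (275,275) in the crop. In the top half the arm hides it.

Emit:
arm_command --translation '[[0,0.4,0],[0,0.6,0],[0,0.6,0],[0,0.6,0]]' --rotation '[[0,0,0],[0,0,0],[0,0,0],[0,0,0]]' --grip '[-1,-1,-1,-1]'

```text
time_s: 4.3
position: [0.5657, 0.0712, 0.1343]
tcp_rot: [[0.95, 0.003, -0.311], [0.311, 0.0, 0.95], [0.003, -1.0, -0.001]]
force: [0.2, -0.9, -0.1]
opening: 1.0
```

Run:
```python
from h import *
s=bot.read_state(); R=s['tcp_rot']; p=s['position']
print(p,R.round(4).tolist())
print('knob in tool (m)',(R.T@(np.array([.5649,.0718,.080])-(p+.003*R[:,1]))).round(4))
```

```text
[0.56571803 0.07119052 0.13432243] [[0.9504, 0.0029, -0.3109], [0.3109, 0.0, 0.9504], [0.0027, -1.0, -0.0009]]
knob in tool (m) [-0.0007  0.0513  0.0009]
```

Emit:
arm_command --translation '[[0,0.4,0],[0,0.62,0],[0,0.62,0],[0,0.62,0],[0,0.62,0]]' --rotation '[[0,0,0],[0,0,0],[0,0,0],[0,0,0],[0,0,0]]' --grip '[-1,-1,-1,0.2,0.4]'

```text
time_s: 4.8
position: [0.5661, 0.0704, 0.0849]
tcp_rot: [[0.95, 0.004, -0.311], [0.311, -0.0, 0.95], [0.004, -1.0, -0.001]]
force: [0.3, 0.3, -0.3]
opening: 0.894
```

Emit:
arm_command --translation '[[0,0,0],[0,0,0],[0,0,0],[0,0,0],[0,0,0]]' --rotation '[[0,0,0],[0,0,0],[0,0,0],[0,0,0],[0,0,0]]' --grip '[0.6,0.8,1,1,1]'

```text
time_s: 5.3
position: [0.5647, 0.0703, 0.083]
tcp_rot: [[0.95, 0.0, -0.311], [0.311, 0.0, 0.95], [0.0, -1.0, 0.0]]
force: [-1.2, -0.4, -1.1]
opening: 0.444
```

Emit:
arm_command --translation '[[0,0,0],[0,0,0],[0,0,0],[0,0,0],[0,0,0]]' --rotation '[[0,0,0],[0,0,0],[0,0,0],[0,0,0],[0,0,0]]' --grip '[1,1,1,1,1]'

```text
time_s: 5.8
position: [0.5636, 0.0729, 0.0828]
tcp_rot: [[0.951, -0.002, -0.309], [0.309, 0.004, 0.951], [-0.001, -1.0, 0.005]]
force: [-0.3, 7.5, 0.6]
opening: 0.24
```

Emit:
arm_command --translation '[[0,-0.08,0.03],[0,-0.155,0.03],[0,-0.155,0.03],[0,-0.155,0.03],[0,-0.155,0.03]]' --rotation '[[0,0,0],[0,0,0],[0,0,0],[0,0,0],[0,0,0]]' --grip '[1,1,1,1,1]'

```text
time_s: 6.3
position: [0.5638, 0.0724, 0.0951]
tcp_rot: [[0.95, -0.0, -0.311], [0.311, 0.0, 0.95], [-0.0, -1.0, 0.0]]
force: [1.2, 2.3, -4.4]
opening: 0.244
```

Run:
```python
from h import *
s=bot.read_state(); R=s['tcp_rot']; p=s['position']
print(p,s['force'],R.round(4).tolist())
u=np.array([-.3127,.9499]); print('rail coord wrt middle',(p[:2]-[.5649,.0718])@u, 'cross',(p[:2]-[.5649,.0718])@[.9499,.3127])
```

```text
[0.56379755 0.07242813 0.09511126] [ 1.20635395  2.34996412 -4.38935013] [[0.9505, -0.0004, -0.3108], [0.3108, 0.0001, 0.9505], [-0.0003, -1.0, 0.0002]]
rail coord wrt middle 0.0009413964485118052 cross -0.0008507970490871242
```

Emit:
arm_command --translation '[[0,0,0.2],[0,0,0.4],[0,0,0.55],[0,0,0.62],[0,0,0.62]]' --rotation '[[0,0,0],[0,0,0],[0,0,0],[0,0,0],[0,0,0]]' --grip '[1,1,1,1,1]'

```text
time_s: 6.8
position: [0.5476, 0.1213, 0.0953]
tcp_rot: [[0.95, -0.001, -0.313], [0.313, 0.001, 0.95], [-0.001, -1.0, 0.001]]
force: [0.6, 0.5, -5.4]
opening: 0.244
```

Emit:
arm_command --translation '[[0,0,0],[0,0.08,0],[0,0.16,0],[0,0.16,0],[0,0.16,0]]' --rotation '[[0,0,0],[0,0,0],[0,0,0],[0,0,0],[0,0,0]]' --grip '[1,1,1,1,1]'

```text
time_s: 7.3
position: [0.5483, 0.1192, 0.0826]
tcp_rot: [[0.95, -0.001, -0.311], [0.311, -0.001, 0.95], [-0.001, -1.0, -0.0]]
force: [-1.9, -0.3, 0.1]
opening: 0.245
```

Run:
```python
from h import *
s=bot.read_state(); R=s['tcp_rot']; p=s['position']
print(p,s['force'],R.round(4).tolist())
u=np.array([-.3127,.9499]); print('rail coord wrt middle',(p[:2]-[.5649,.0718])@u, 'cross',(p[:2]-[.5649,.0718])@[.9499,.3127])
```

```text
[0.54833868 0.11922541 0.08255025] [-1.85226748 -0.27131114  0.11024282] [[0.9503, -0.0005, -0.3113], [0.3113, -0.0005, 0.9503], [-0.0007, -1.0, -0.0003]]
rail coord wrt middle 0.05022812635813801 cross -0.000901670557373788
```

Emit:
arm_command --translation '[[0,0,0],[0,0,0],[0,0,0],[0,0,0],[0,0,0]]' --rotation '[[0,0,0],[0,0,0],[0,0,0],[0,0,0],[0,0,0]]' --grip '[0.3,0,-0.2,-0.2,-0.2]'

```text
time_s: 7.8
position: [0.5488, 0.1198, 0.0827]
tcp_rot: [[0.95, 0.001, -0.311], [0.311, 0.0, 0.95], [0.001, -1.0, -0.0]]
force: [-0.1, -0.7, -0.5]
opening: 0.57
```

Emit:
arm_command --translation '[[0,-0.3,0],[0,-0.8,0],[0,-1,0],[0,-1,0]]' --rotation '[[0,0,0],[0,0,0],[0,0,0],[0,0,0]]' --grip '[-0.2,-0.2,-0.2,-0.2]'

```text
time_s: 8.2
position: [0.5505, 0.1199, 0.1653]
tcp_rot: [[0.95, 0.007, -0.311], [0.311, 0.0, 0.95], [0.006, -1.0, -0.002]]
force: [0.4, -0.4, 0.0]
opening: 0.604
```

Emit:
arm_command --translation '[[0,-0.3,-0.5],[0,-0.5,-1],[0,-0.5,-1]]' --rotation '[[0,0.14,0],[0,0.28,0],[0,0.28,0]]' --grip '[-1,-1,-1]'

```text
time_s: 8.5
position: [0.5768, 0.0395, 0.2038]
tcp_rot: [[1.0, 0.006, -0.017], [0.017, -0.002, 1.0], [0.006, -1.0, -0.003]]
force: [0.8, 0.3, 0.0]
opening: 0.791
```

Run:
```python
from h import *
s=bot.read_state(); R=s['tcp_rot']; p=s['position']
print(p,s['force'],R.round(4).tolist(),s['time_s'])
a=cam('scene');b=cam('top')
def crop(c,x,y,w,h,s): return cv2.convertScaleAbs(cv2.resize(c['image'][y:y+h,x:x+w],None,fx=s,fy=s,interpolation=cv2.INTER_CUBIC),alpha=1.4)
cv2.imwrite('pics/p1.png',np.hstack([crop(a,172,222,50,40,8),crop(b,350,230,50,40,8)]))
cv2.imwrite('pics/k2.png',np.hstack([crop(a,240,150,110,100,4),crop(b,190,175,90,100,4)]))
```

```text
[0.57675283 0.03947626 0.20379146] [0.83518168 0.33020768 0.01360538] [[0.9998, 0.0062, -0.0174], [0.0175, -0.0025, 0.9998], [0.0061, -1.0, -0.0026]] 8.5
```

View pics/p1.png

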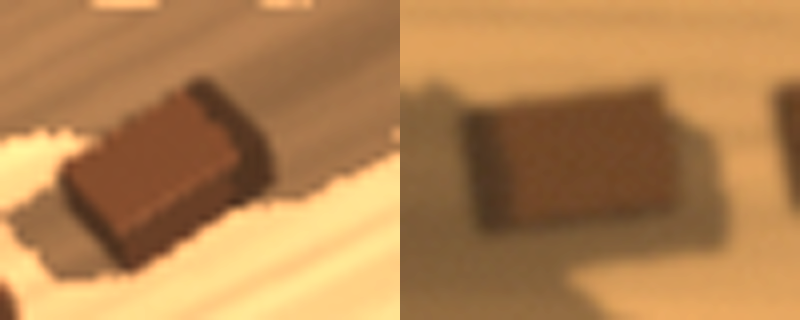

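View pics/k2.png

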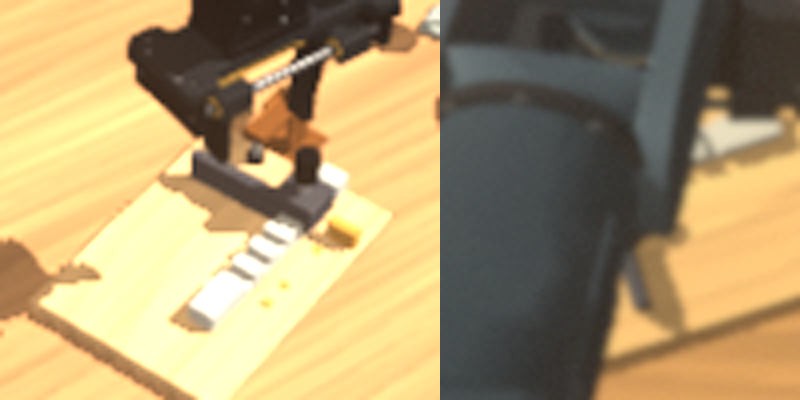

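The stop now sits beside the pointer: in the scene half the knob is at (308,165) and the pointer at (345,232). The plinth's top face shows sharply in both halves. Next I'll fit the plinth pose.

Run:
```python
from h import *
from scipy.optimize import least_squares
a=cam('scene');b=cam('top')
T=[((103,102),(22,35)),((260,88),(22,-35)),((278,208),(-22,-35)),((112,222),(-22,35))]
S=[((245,155),(22,35)),((122,232),(22,-35)),((62,172),(-22,-35)),((188,85),(-22,35))]
def fit(sets):
    def res(p):
        R=[];c,s=np.cos(p[2]),np.sin(p[2])
        for cm,L,off in sets:
            P=[[p[0]+(c*x-s*y)/1e3,p[1]+(s*x+c*y)/1e3,.03] for _,(x,y) in L]
            R.append(proj(cm,P)-[(np.array(u)+.5)/8-.5+off for u,_ in L])
        return np.concatenate(R).ravel()
    f=least_squares(res,[.47,-.306,.1]); print(f.x.round(4),np.degrees(f.x[2]).round(2),f.fun.round(1)); return f.x
t=(b,T,np.array((350,230)));s=(a,S,np.array((172,222)))
fit([t]);fit([s]);p=fit([t,s])
st=bot.read_state();R=st['tcp_rot'];print(st['position'],R.T@(np.array([p[0],p[1],.2])-st['position']))
```

```text
[ 0.4666 -0.3055  0.0897] 5.14 [-2.5 -0.   2.2 -0.4  2.1 -0.  -1.7  0.4]
[ 0.4655 -0.3013  0.1618] 9.27 [ 2.2 -1.5 -1.   1.4 -2.   0.6  0.8 -0.7]
[ 0.4664 -0.3036  0.117 ] 6.7 [-3.4  0.4  1.3 -0.6  1.6 -0.3 -2.2  0.8  1.7 -0.6 -2.2  1.8 -2.5  0.6
  0.8 -0.1]
[0.57184914 0.04440481 0.20096596] [-0.11383922  0.00106729 -0.34538276]
```

Run:
```python
from h import *
from scipy.optimize import least_squares
a=cam('scene');b=cam('top')
T=[((103,102),(22,35)),((260,88),(22,-35)),((278,208),(-22,-35)),((112,222),(-22,35))]
S=[((245,155),(22,35)),((122,232),(22,-35)),((62,172),(-22,-35)),((188,85),(-22,35))]
def fit(sets):
    def res(p):
        R=[];c,s=np.cos(p[2]),np.sin(p[2])
        for cm,L,off in sets:
            P=[]
            for _,(x,y) in L:
                if y>0:y=p[3]*100
                P.append([p[0]+(c*x-s*y)/1e3,p[1]+(s*x+c*y)/1e3,.03])
            R.append(proj(cm,P)-[(np.array(u)+.5)/8-.5+off for u,_ in L])
        return np.concatenate(R).ravel()
    f=least_squares(res,[.47,-.306,.1,.3]); print(f.x.round(4),np.degrees(f.x[2]).round(2),f.fun.round(1)); return f.x
t=(b,T,np.array((350,230)));s=(a,S,np.array((172,222)))
fit([t]);fit([s]);p=fit([t,s])
th=p[2]; c,s_=np.cos(th),np.sin(th)
print('outline check top', (8*(proj(b,[[p[0]+(c*x-s_*y),p[1]+s_*x+c*y,z] for x,y,z in[(.022,.035,.03),(-.022,.035,.03),(.022,.035,0),(-.022,.035,0)]])-[350,230])).round().tolist())
print('outline check scene', (8*(proj(a,[[p[0]+(c*x-s_*y),p[1]+s_*x+c*y,z] for x,y,z in[(.022,.035,.03),(-.022,.035,.03),(.022,.035,0),(.022,-.035,0)]])-[172,222])).round().tolist())
```

```text
[ 0.4661 -0.2994  0.0826  0.2272] 4.73 [-0.4 -0.3  0.1 -0.1 -0.1  0.3  0.3  0.1]
[ 0.465  -0.2957  0.1264  0.2303] 7.24 [ 0.6 -0.1  0.1  0.4 -0.4 -0.7 -0.4  0.4]
[ 0.4658 -0.2976  0.0997  0.2266] 5.71 [-1.1 -0.  -0.6 -0.2 -0.7  0.1 -0.1  0.4  0.   0.7 -0.7  0.7 -0.8 -0.6
 -0.7  0.9]
outline check top [[57.0, 102.0], [73.0, 225.0], [43.0, 113.0], [59.0, 234.0]]
outline check scene [[269.0, 141.0], [206.0, 73.0], [278.0, 188.0], [126.0, 281.0]]
```

Emit:
arm_command --translation '[[-0.18,0,-0.5],[-0.35,0,-1],[-0.35,0,-1]]' --rotation '[[0,0,0],[0,0,0],[0,0,0]]' --grip '[-1,-1,-1]'

```text
time_s: 9.1
position: [0.5457, -0.0394, 0.2018]
tcp_rot: [[1.0, -0.003, -0.021], [0.021, -0.001, 1.0], [-0.003, -1.0, -0.001]]
force: [1.2, -0.5, -0.8]
opening: 1.002
```

Emit:
arm_command --translation '[[-0.18,0,-0.5],[-0.35,0,-1],[-0.35,0,-1]]' --rotation '[[0,0,0],[0,0,0],[0,0,0]]' --grip '[-1,-1,-1]'

```text
time_s: 9.4
position: [0.5205, -0.1201, 0.2022]
tcp_rot: [[1.0, -0.001, -0.02], [0.02, -0.001, 1.0], [-0.001, -1.0, -0.001]]
force: [1.4, 0.7, 0.2]
opening: 1.003
```

Emit:
arm_command --translation '[[-0.18,0,-0.5],[-0.35,0,-1],[-0.35,0,-1]]' --rotation '[[0,0,0],[0,0,0],[0,0,0]]' --grip '[-1,-1,-1]'

```text
time_s: 9.7
position: [0.4951, -0.2008, 0.2024]
tcp_rot: [[1.0, 0.001, -0.02], [0.02, -0.002, 1.0], [0.001, -1.0, -0.002]]
force: [-0.1, -0.3, 0.0]
opening: 0.999
```

Emit:
arm_command --translation '[[-0.18,0,-0.5],[-0.35,0,-1],[-0.35,0,-1]]' --rotation '[[0,0,0],[0,0,0],[0,0,0]]' --grip '[-1,-1,-1]'

```text
time_s: 10.0
position: [0.4694, -0.2816, 0.2025]
tcp_rot: [[1.0, 0.001, -0.02], [0.02, -0.002, 1.0], [0.001, -1.0, -0.002]]
force: [0.3, 0.3, -0.0]
opening: 1.003
```

Emit:
arm_command --translation '[[0,0,-0.28],[0,0,-0.28],[0,0,-0.28],[0,0,-0.28],[0,0,-0.28]]' --rotation '[[0,0.14,0],[0,0.28,0],[0,0.42,0],[0,0.56,0],[0,0.71,0]]' --grip '[-1,-1,-1,-1,-1]'

```text
time_s: 10.5
position: [0.4703, -0.2984, 0.2021]
tcp_rot: [[0.753, -0.001, 0.658], [-0.658, 0.002, 0.753], [-0.002, -1.0, 0.001]]
force: [-0.7, -0.3, -0.1]
opening: 0.999
```

Emit:
arm_command --translation '[[0,0,0],[0,0.3,0],[0,0.6,0],[0,0.9,0],[0,0.9,0]]' --rotation '[[0,0.14,0],[0,0.28,0],[0,0.42,0],[0,0.56,0],[0,0.71,0]]' --grip '[-1,-1,-1,-1,-1]'

```text
time_s: 11.0
position: [0.4686, -0.2968, 0.1272]
tcp_rot: [[0.116, -0.005, 0.993], [-0.993, 0.006, 0.117], [-0.007, -1.0, -0.004]]
force: [-1.2, 0.1, 0.0]
opening: 1.002
```

Run:
```python
from h import *
a=cam('scene')
s=bot.read_state(); R=s['tcp_rot']; p=s['position']
print(p,R.round(4).tolist(),s['joint_positions'].round(1),s['time_s'])
print('yaw z',np.degrees(np.arctan2(R[1,2],R[0,2])), R.T@(np.array([.466,-.300,.025])-p))
def crop(c,x,y,w,h,s): return cv2.convertScaleAbs(cv2.resize(c['image'][y:y+h,x:x+w],None,fx=s,fy=s,interpolation=cv2.INTER_CUBIC),alpha=1.4)
cv2.imwrite('pics/p2.png',crop(a,140,190,90,90,6))
```

```text
[ 0.46937744 -0.29748578  0.12838864] [[0.1124, -0.0034, 0.9937], [-0.9936, 0.0047, 0.1124], [-0.0051, -1.0, -0.0028]] [-43.9  34.4  97.7   0.1  48.2 -50.4] 11.05
yaw z 6.455869049516365 [ 0.00264514  0.1033863  -0.003349  ]
```

View pics/p2.png

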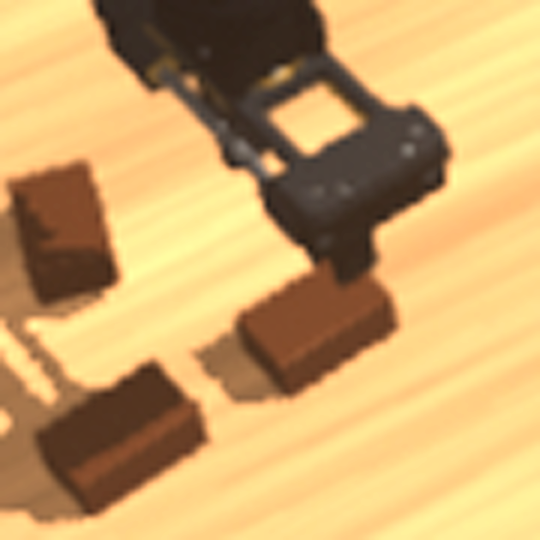

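The hand is over the plinth, which is now evenly lit. Its top face corners at (240,325), (285,370) and (392,305) in the crop match the fit, so the dark strip seen earlier was a shadow.

Emit:
arm_command --translation '[[0.03,0.4,-0.04],[0.03,0.8,-0.04],[0.03,1,-0.04],[0.03,1,-0.04]]' --rotation '[[0,0,0],[0,0,0],[0,0,0],[0,0,0]]' --grip '[-1,-1,-1,-1]'

```text
time_s: 11.45
position: [0.4662, -0.3011, 0.0485]
tcp_rot: [[0.124, -0.003, 0.992], [-0.992, 0.004, 0.124], [-0.004, -1.0, -0.003]]
force: [0.3, 1.4, -0.3]
opening: 1.001
```

Emit:
arm_command --translation '[[0,0.2,0],[0,0.28,0],[0,0.28,0],[0,0.28,0],[0,0.28,0]]' --rotation '[[0,0,0],[0,0,0],[0,0,0],[0,0,0],[0,0,0]]' --grip '[-1,-1,-0.5,0,0.5]'

```text
time_s: 11.95
position: [0.467, -0.3042, 0.0291]
tcp_rot: [[0.121, 0.001, 0.993], [-0.993, -0.001, 0.121], [0.001, -1.0, 0.001]]
force: [-0.0, -0.5, 0.7]
opening: 0.81
```

Emit:
arm_command --translation '[[0,0,0],[0,0,0],[0,0,0],[0,0,0],[0,0,0]]' --rotation '[[0,0,0],[0,0,0],[0,0,0],[0,0,0],[0,0,0]]' --grip '[1,1,1,1,1]'

```text
time_s: 12.45
position: [0.4664, -0.304, 0.0284]
tcp_rot: [[0.121, -0.0, 0.993], [-0.993, -0.0, 0.121], [0.0, -1.0, -0.0]]
force: [-0.7, 0.0, 2.2]
opening: 0.501
```

Emit:
arm_command --translation '[[0,-0.3,0],[0,-0.7,0],[0,-1,0],[0,-1,0]]' --rotation '[[0,0,0],[0,0,0],[0,0,0],[0,0,0]]' --grip '[1,1,1,1]'

```text
time_s: 12.85
position: [0.4681, -0.3055, 0.1111]
tcp_rot: [[0.121, 0.005, 0.993], [-0.993, -0.005, 0.121], [0.005, -1.0, 0.004]]
force: [0.9, -0.4, -1.1]
opening: 0.503
```

Emit:
arm_command --translation '[[-0.3,0,0.06],[-0.6,0,0.14],[-1,0,0.23],[-1,0,0.23]]' --rotation '[[0,0,0],[0,0,0],[0,0,0],[0,0,0]]' --grip '[1,1,1,1]'

```text
time_s: 13.25
position: [0.4731, -0.2176, 0.1068]
tcp_rot: [[0.124, -0.005, 0.992], [-0.992, 0.005, 0.124], [-0.005, -1.0, -0.004]]
force: [-0.9, 0.0, -1.2]
opening: 0.503
```

Emit:
arm_command --translation '[[-0.4,0,0.08],[-0.8,0,0.18],[-1,0,0.23]]' --rotation '[[0,0,0],[0,0,0],[0,0,0]]' --grip '[1,1,1]'

```text
time_s: 13.55
position: [0.4827, -0.1387, 0.1072]
tcp_rot: [[0.122, -0.003, 0.993], [-0.993, 0.002, 0.122], [-0.002, -1.0, -0.002]]
force: [-0.1, -0.3, -0.8]
opening: 0.499
```

Emit:
arm_command --translation '[[-0.4,0,0.08],[-0.8,0,0.18],[-1,0,0.23]]' --rotation '[[0,0,0],[0,0,0],[0,0,0]]' --grip '[1,1,1]'

```text
time_s: 13.85
position: [0.4916, -0.0571, 0.1072]
tcp_rot: [[0.122, -0.002, 0.993], [-0.993, 0.001, 0.122], [-0.001, -1.0, -0.002]]
force: [0.1, -1.1, -0.4]
opening: 0.502
```

Emit:
arm_command --translation '[[-0.4,0,0.08],[-0.8,0,0.18],[-1,0,0.23],[-1,0,0.23],[-1,0,0.23]]' --rotation '[[0,-0.1,0],[0,-0.187,0],[0,-0.187,0],[0,-0.187,0],[0,-0.187,0]]' --grip '[1,1,1,1,1]'

```text
time_s: 14.35
position: [0.5008, 0.0223, 0.1075]
tcp_rot: [[0.313, -0.001, 0.95], [-0.95, -0.0, 0.313], [0.0, -1.0, -0.001]]
force: [0.1, 0.1, 0.6]
opening: 0.504
```

Run:
```python
from h import *
a=cam('scene')
s=bot.read_state(); R=s['tcp_rot']; p=s['position']
print(p,R.round(4).tolist(),s['force'],s['opening'],s['time_s'])
print('yaw z',np.degrees(np.arctan2(R[1,2],R[0,2])), R.T@(np.array([.4942,.0436,.0434])-p))
def crop(c,x,y,w,h,s): return cv2.convertScaleAbs(cv2.resize(c['image'][y:y+h,x:x+w],None,fx=s,fy=s,interpolation=cv2.INTER_CUBIC),alpha=1.4)
cv2.imwrite('pics/p3.png',crop(a,230,140,120,110,5))
```

```text
[0.50088903 0.02187142 0.10766398] [[0.3114, -0.0005, 0.9503], [-0.9503, -0.0002, 0.3114], [0.0001, -1.0, -0.0006]] [ 0.65034612 -0.19755227 -0.35449701] 0.49781116527610353 14.4
yaw z 18.146008910063173 [-0.02273471  0.06426249  0.00044626]
```

View pics/p3.png

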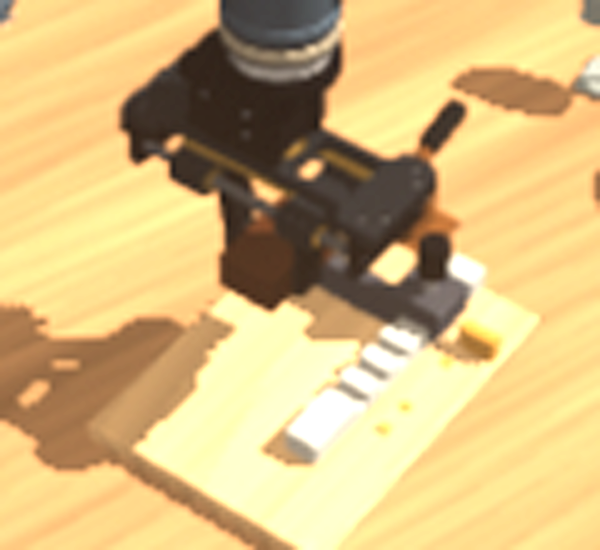

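The picture shows the plinth held level at (255,262), with the stop arm to its right and the knob at (433,250).

Emit:
arm_command --translation '[[0,0.3,0],[0,0.6,0],[0,0.785,0],[0,0.785,0],[0,0.785,0]]' --rotation '[[0,0,0],[0,0,0],[0,0,0],[0,0,0],[0,0,0]]' --grip '[1,1,1,1,1]'

```text
time_s: 14.9
position: [0.5008, 0.0215, 0.0451]
tcp_rot: [[0.31, -0.001, 0.951], [-0.951, -0.0, 0.31], [-0.0, -1.0, -0.001]]
force: [-0.7, -0.8, -0.5]
opening: 0.502
```

Emit:
arm_command --translation '[[-0.05,0,0],[-0.1,0,0],[-0.15,0,0],[-0.15,0,0],[-0.15,0,0]]' --rotation '[[0,0,0],[0,0,0],[0,0,0],[0,0,0],[0,0,0]]' --grip '[1,1,1,1,1]'

```text
time_s: 15.4
position: [0.4972, 0.0343, 0.0456]
tcp_rot: [[0.312, 0.0, 0.95], [-0.95, -0.0, 0.312], [0.0, -1.0, 0.0]]
force: [0.8, -1.4, -1.3]
opening: 0.499
```

Emit:
arm_command --translation '[[-0.02,0,0],[-0.04,0,0],[-0.05,0,0],[-0.05,0,0],[-0.05,0,0]]' --rotation '[[0,0,0],[0,0,0],[0,0,0],[0,0,0],[0,0,0]]' --grip '[1,1,1,1,1]'

```text
time_s: 15.9
position: [0.4959, 0.0378, 0.0453]
tcp_rot: [[0.312, -0.0, 0.95], [-0.95, -0.0, 0.312], [0.0, -1.0, -0.0]]
force: [0.9, 0.1, -1.9]
opening: 0.505
```

Emit:
arm_command --translation '[[-0.02,0,0],[-0.03,0,0],[-0.03,0,0],[-0.03,0,0]]' --rotation '[[0,0,0],[0,0,0],[0,0,0],[0,0,0]]' --grip '[1,1,1,1]'

```text
time_s: 16.3
position: [0.4953, 0.0401, 0.0454]
tcp_rot: [[0.312, 0.0, 0.95], [-0.95, -0.0, 0.312], [0.0, -1.0, 0.0]]
force: [0.6, -1.2, -0.2]
opening: 0.503
```

Emit:
arm_command --translation '[[-0.02,0,0],[-0.02,0,0],[-0.02,0,0]]' --rotation '[[0,0,0],[0,0,0],[0,0,0]]' --grip '[1,1,1]'

```text
time_s: 16.6
position: [0.4949, 0.0414, 0.0454]
tcp_rot: [[0.312, 0.001, 0.95], [-0.95, -0.0, 0.312], [0.001, -1.0, 0.0]]
force: [0.4, -2.7, -1.3]
opening: 0.501
```

Emit:
arm_command --translation '[[-0.02,0,0],[-0.02,0,0],[-0.02,0,0]]' --rotation '[[0,0,0],[0,0,0],[0,0,0]]' --grip '[1,1,1]'

```text
time_s: 16.9
position: [0.4949, 0.0418, 0.0455]
tcp_rot: [[0.314, 0.001, 0.95], [-0.95, -0.002, 0.314], [0.002, -1.0, 0.001]]
force: [0.3, -8.4, -1.4]
opening: 0.5
```

Emit:
arm_command --translation '[[-0.02,0,0],[-0.02,0,0],[-0.02,0,0]]' --rotation '[[0,0,0],[0,0,0],[0,0,0]]' --grip '[1,1,1]'

```text
time_s: 17.2
position: [0.4948, 0.042, 0.0455]
tcp_rot: [[0.314, 0.002, 0.949], [-0.949, -0.004, 0.314], [0.004, -1.0, 0.001]]
force: [1.2, -13.4, -1.6]
opening: 0.504
```

Emit:
arm_command --translation '[[0.03,0.015,0],[0.03,0.03,0],[0.03,0.03,0],[0.03,0.03,0]]' --rotation '[[0,0,0],[0,0,0],[0,0,0],[0,0,0]]' --grip '[1,1,1,1]'

```text
time_s: 17.6
position: [0.4952, 0.0417, 0.0431]
tcp_rot: [[0.313, 0.002, 0.95], [-0.95, -0.001, 0.313], [0.002, -1.0, 0.001]]
force: [0.7, -7.1, 0.4]
opening: 0.504
```

Emit:
arm_command --translation '[[0.01,0.015,0],[0.01,0.015,0],[0.01,0.015,0]]' --rotation '[[0,0,0],[0,0,0],[0,0,0]]' --grip '[1,1,1]'

```text
time_s: 17.9
position: [0.4952, 0.0416, 0.0426]
tcp_rot: [[0.312, 0.002, 0.95], [-0.95, -0.0, 0.312], [0.001, -1.0, 0.001]]
force: [0.6, -4.7, 6.1]
opening: 0.503
```

Emit:
arm_command --translation '[[0,0,0],[0,0,0],[0,0,0],[0,0,0]]' --rotation '[[0,0,0],[0,0,0],[0,0,0],[0,0,0]]' --grip '[-0.1,-0.2,-0.25,-0.25]'

```text
time_s: 18.3
position: [0.4942, 0.042, 0.0415]
tcp_rot: [[0.312, -0.001, 0.95], [-0.95, 0.0, 0.312], [-0.001, -1.0, -0.001]]
force: [0.6, 0.5, 0.0]
opening: 0.616
```

Emit:
arm_command --translation '[[0,-0.2,0],[0,-0.6,0],[0,-1,0],[0,-1,0]]' --rotation '[[0,0,0],[0,0,0],[0,0,0],[0,0,0]]' --grip '[-0.25,-0.25,-0.25,-0.25]'

```text
time_s: 18.7
position: [0.4969, 0.0415, 0.1249]
tcp_rot: [[0.312, 0.007, 0.95], [-0.95, -0.001, 0.312], [0.003, -1.0, 0.007]]
force: [0.5, 0.2, 0.4]
opening: 0.628
```

Emit:
arm_command --translation '[[0.3,-0.5,0],[0.6,-1,0],[1,-1,0],[1,-1,0]]' --rotation '[[0,0,0],[0,0,0],[0,0,0],[0,0,0]]' --grip '[-0.25,-0.25,-0.25,-0.25]'

```text
time_s: 19.1
position: [0.5221, -0.0377, 0.2026]
tcp_rot: [[0.309, 0.005, 0.951], [-0.951, -0.002, 0.309], [0.004, -1.0, 0.004]]
force: [-0.8, 0.5, 0.2]
opening: 0.623
```

Emit:
arm_command --translation '[[0.5,0,0],[1,0,0],[1,0,0]]' --rotation '[[0,0,0],[0,0,0],[0,0,0]]' --grip '[-0.25,-0.25,-0.25]'

```text
time_s: 19.4
position: [0.5462, -0.1142, 0.2006]
tcp_rot: [[0.308, 0.001, 0.951], [-0.951, -0.002, 0.308], [0.002, -1.0, 0.001]]
force: [-0.5, -0.5, -0.3]
opening: 0.621
```

Emit:
arm_command --translation '[[0.5,0,0],[1,0,0],[1,0,0]]' --rotation '[[0,0,0],[0,0,0],[0,0,0]]' --grip '[-0.25,-0.25,-0.25]'

```text
time_s: 19.7
position: [0.5708, -0.19, 0.2005]
tcp_rot: [[0.308, 0.001, 0.951], [-0.951, -0.002, 0.308], [0.002, -1.0, 0.001]]
force: [0.1, -0.3, 0.3]
opening: 0.621
```

Run:
```python
from h import *
a=cam('scene');b=cam('top')
s=bot.read_state(); print(s['position'],s['force'],s['time_s'])
def crop(c,x,y,w,h,s): return cv2.convertScaleAbs(cv2.resize(c['image'][y:y+h,x:x+w],None,fx=s,fy=s,interpolation=cv2.INTER_CUBIC),alpha=1.4)
cv2.imwrite('pics/e.png',np.hstack([crop(a,245,155,95,95,4),crop(b,195,178,100,95,4)]))
for k,z in dict(knob_mid=.079,stop_face=.03,marker=.015,plinth_mid=.03).items():
    for n,c in(('scene',a),('top',b)):
        for r in models.spot_point(n,k)[:3]:
            uv=np.array(r['point'])*W; q=atz(c,uv,z)
            if abs(q[1])<.25: print(k,n,round(r['conf'],2),q.round(4))
```

```text
[ 0.56833161 -0.18565597  0.20009354] [ 0.05222641 -0.02778566  0.24833657] 19.8
knob_mid scene 0.46 [0.5545 0.111  0.079 ]
stop_face scene 0.64 [0.482  0.0859 0.03  ]
marker scene 0.7 [0.4894 0.1714 0.015 ]
marker scene 0.48 [0.5621 0.1415 0.015 ]
plinth_mid scene 0.79 [0.4914 0.0534 0.03  ]
```

View pics/e.png

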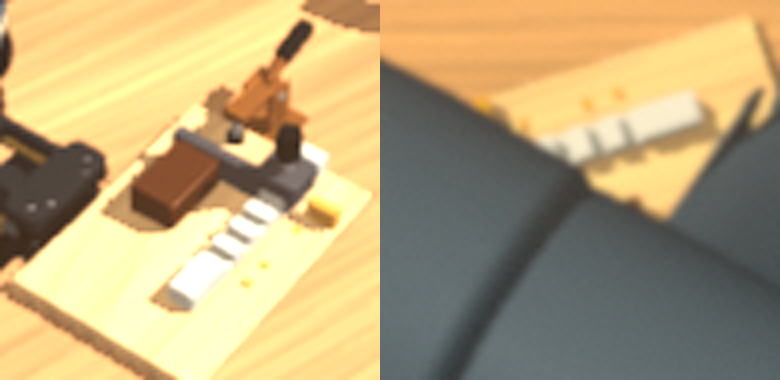

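The final scene picture shows the plinth flat on the base at (177,180) and flush along the stop arm. The knob is at (290,145), level with the pointer at (323,207). The hand is clear of everything.

```bash
python3 -c "
from rig import bot
print(bot.hand_in())"
```

```text
the job is handed in; nothing more can be done
None
```

I moved the stop to the notch marked by the brass pointer (+48 mm), laid the plinth against the stop's arm, and handed the job in at about 20 s of the 50 s. No verdict was reported.

**Stop:** I lifted the knob about 12 mm, slid the stop about 49 mm, and lowered the knob. The tool came back to its starting grip height (82.6 mm against 82.8 mm) with no vertical load, so the pin should be fully home.

**Plinth:** I took the walnut block farthest to the robot's left. I pushed it against the stop's arm until the force reached about 13 N, then set it on the base and let go. The gripper's angle matched the fitted jig angle within about 0.2°. The middle of the grip was about 3 mm to -x of the `stop_face` point, well inside the allowed range.

**Last checks:** The final scene picture shows the plinth flat and flush with the arm, the knob level with the pointer, and the hand clear. Three things were less certain:
- **Top camera:** the arm blocked its view at the end, so the last look rests on the scene camera alone.
- **Network points:** in that last picture they differed from the arm's own measurements by about 10 mm. I trusted the contact forces and the picture over them.
- **Knick-knacks:** I kept the arm clear of them, but did not measure them again at the end.

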